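Open the seedling-bench water valve with its square key

TASK

Take the T-handled key from its wooden stand and push its square end fully home in the square recess of the bench valve. With the key, turn the valve anticlockwise (seen from above) to its stop, so that its pointer lies in line with the pipes, then put the key back upright and fully down in its stand. Do not touch the valve with the gripper itself, and leave the trays, cup and seed packets where they are.

Things in the scene. Friction and masses are not known exactly. Their poses are not given: they have to be found in the camera images.
- key: Loose steel T-key, 140 mm tall, about 0.3 kg, at the start in the stand. Origin: centre of its lower end, z up the shaft. Going up: conical nose (12 widening to 20 mm) z 0-8 mm; square drive 20 x 20 mm, flats facing x and y, z 8-30; round collar 40 mm across, z 30-36; shaft 16 x 16 mm; crossbar on top. Fully down, the collar rests on the stand or on the valve's square head.
- key_bar (a point): Centre of the key's crossbar, 130 mm above the key's origin, axes as the key's. The bar lies along x, 120 mm long, 18 mm wide (y), 20 mm high.
- stand: Fixed wooden block, 90 (x) x 80 (y) x 45 mm high; origin at the centre of its underside, z up. In its top centre a square hole 25 x 25 mm, 38 mm deep, sides along x and y. The key starts in it, crossbar within 0.05 rad of the stand's x; any of the four quarter-turned positions is right on return. Fully down, the key's origin is 15 mm above the stand's.
- valve: Fixed bench valve: steel foot 100 (x) x 150 (y) x 8 mm, grey housing 76 x 86 mm to z = 50 mm, pipe stubs along y, 206 mm end to end. Origin: centre of the underside, z up. On top turn a round black disc (70 mm across, z 50-62 mm) with a black pointer reaching 60 mm from the axis, and a square steel head 50 x 50 mm, z 62-98 mm, with the recess in its top.
- recess (a point): Centre of the mouth of the square recess, on the turning axis, 98 mm above the bench; turns with the disc: x along the pointer, z up. The recess is 23 x 23 mm, sides along x and y, 33 mm deep: the 20 mm drive has 1.5 mm play a side and turns about 0.16 rad either way in it before it bites.
- spindle (a joint): Angle of the valve's turning part, rad, growing anticlockwise seen from above. 0: shut, pointer along the valve's +x. 1.571 (the stop): fully open, pointer along the valve's +y, in line with the pipes. Starts between 0.15 and 0.5. Friction torque about 0.2 N m, no spring: it stays where it is left.
- tray: Bystander: open black plastic tray, 110 x 160 x 55 mm high, loose; origin at the centre of its underside.
- punnet: Bystander: open clear plastic punnet, 100 x 120 x 65 mm high, loose; origin at the centre of its underside.
- cup: Bystander: clear plastic cup, 90 mm across, 100 mm high, loose; origin at the centre of its underside.
- packets: Bystander: stack of paper seed packets, 115 x 80 x 24 mm high, loose; origin at the centre of its underside.
Not all that is in view belongs to the job. There is more than one size of the stand; the job needs the middle-sized. Of the things shaped like the key, the steel one is meant.

How it is judged (in metres and radians):
On the way, in this order (a step that is already met when the one before it is completed fails the run):
1. the key's square end is fully home in the recess: upright, its end at least 25 mm below the mouth (the full depth is 30 mm), before the valve is fully open (z of key in the frame of recess below -0.025 m and horizontal distance between key and recess below 0.006 m and angle between key's own z axis and vertical below 0.12 rad and value of joint spindle below 1.3 rad), for 0.2 s.
2. with the key still in the recess, the valve is turned to within 0.12 rad of its open stop (z of key in the frame of recess below -0.015 m and horizontal distance between key and recess below 0.006 m and angle between key's own z axis and vertical below 0.12 rad and value of joint spindle above 1.45 rad), for 0.2 s.
At the end, for the whole second after the job is handed in: The valve is within 0.12 rad of its open stop, and the key stands at rest in the stand's hole: upright within 0.12 rad, within 8 mm of the hole's centre and within 5 mm of fully down (value of joint spindle above 1.45 rad and z of key in the frame of stand below 0.02 m and horizontal distance between key and stand below 0.008 m and angle between key's own z axis and vertical below 0.12 rad and linear speed of key below 0.02 m/s); the robot touches nothing.
It fails at once if the gripper or arm itself presses on the valve with more than 3 N (contact force between any of the fingers, the arm and valve above 3 N).
It fails at once if the tray is moved more than 30 mm or tipped over (distance of tray from where it was at the start of the episode above 0.03 m or angle between tray's own z axis and vertical above 0.4 rad).
It fails at once if the punnet is moved more than 30 mm or tipped over (distance of punnet from where it was at the start of the episode above 0.03 m or angle between punnet's own z axis and vertical above 0.4 rad).
It fails at once if the cup is moved more than 30 mm or tipped over (distance of cup from where it was at the start of the episode above 0.03 m or angle between cup's own z axis and vertical above 0.4 rad).
It fails at once if the packets is moved more than 30 mm or tipped over (distance of packets from where it was at the start of the episode above 0.03 m or angle between packets's own z axis and vertical above 0.4 rad).
It also fails if it takes over 61 s, if anything falls off the work surface, if the arm or the gripper's body presses on something with over 40 N, if the wrist force passes 120 N, or if a joint passes its speed limit or range.

ROBOT

A 7-joint arm with a two-finger parallel gripper is mounted at the origin on the work surface. World frame = base frame: x ahead of the robot, y to its left, z up, the work surface at z = 0. Lengths are in mm, angles in rad, forces in N, time in s.
With the tool pointing down it reaches from about 400 to 850 mm from the base axis. Payload 10.4 kg.
Tool frame: the origin (TCP) lies on the mounting face of the last link; the fingertips stand robot.tip_reach ahead of it and the grasp point (between the pads) lies 155 mm ahead of it (robot.tip_reach is the distance from the TCP to the fingertips, in mm); x points along the fingers, z is the direction in which the jaws open and shut, and the axes are right-handed (so a half turn about x gives the same grasp; the last joint's range is limited). The gripper opens to 85 mm and grips with 20 to 120 N. Pads are 22 mm wide; open, the fingers measure 114 mm over their backs; the gripper's body (76 mm by 85 mm) begins 54 mm behind the grasp point. The pads swing forward as they close: fully open they stand 13 mm farther back than shut.
Start: joints at [-1.273, 0.332, -0.065, 1.46, 0.022, 1.35, -0.088], TCP at [197.064, 593.126, 404.738] pointing down, gripper open.
Joint ranges: [-2.6, 2.6], [-0.5, 2.12], [-1.47, 1.34], [0.16, 2.42], [-1.27, 4.41], [0.06, 2.06], [-2.6, 2.6]. Speed limits (rad/s): [2.22, 2.22, 2.79, 2.79, 3.14, 3.14, 3.14].

INTERFACE

Orientations are given as a rotation vector (axis times angle).
In Python, from plant import status, optics, robot, finder gives the robot as it stands.
- The arm moves only by the tool send_rows, never from a script. Its argument "increments" is a list of rows, each an object with "travel": the shift along the tool's x, y, z in mm, a list of three; "delta_rot": the turn, a rotation vector about the tool's x, y, z in degrees, a list of three. In form: [{"travel": [x, y, z], "delta_rot": [ax, ay, az]}, ...]. A call has 1 to 10 rows; each row shifts and turns the pose as measured when the row begins, along the tool's axes as they then stand; what a row does not reach is not made up. A row lasts 1/8 s, in which the tool goes at most 62.5 mm and 10.7 degrees, less where a joint would pass 70% of its speed; a pose out of reach is approached as far as the arm can. A call with a gripper value outside its range is refused whole. "hand" is the gripper's target within -1 to 1 (fully open at 1, half-way at 0, shut at -1), set as the call begins (left out, the last holds). The fingers move at their own pace and stop on an object; the grip force is fixed at half the most. Time passes only in rows, so rows that do not move let the fingers close. It gives the time, the measured TCP pose, the force and the opening at its end, in the units of the state.
- status.read_state(): the state, without advancing time (a new reading comes with each control period).
- optics.snapshot(name): name is "scene" or "top" or "wrist"; returns (picture, depth): 420x560x3 uint8, red, green, blue; 420x560 float32, mm along the optical axis (not along the pixel's ray), 0 where there is no reading.
- optics.calibration(name): a dict with "fx", "fy", "cx", "cy" (pixels), "world_from_camera" (4x4, takes a point from camera to world coordinates); the wrist camera has in their place "T_tool_cam" (4x4, takes a point from camera to tool coordinates, whose origin is the TCP and whose axes are the tool frame's). Camera axes: x right, y down, z forward; pixel columns grow to the right and rows downward; lengths in mm; the calibration is good to about 2 mm. A picture is of the moment at which its call begins: read the wrist's pose just before it. calibration takes no time and is no camera call.
- robot.close_job(): hands the job in, once; it reports no verdict.
Trained networks look in the newest picture that a camera, given by its name, has taken for a name from the list of things; names that differ only in an ending like _2 or _b are one class to them, and where a whole thing is asked for, a point or a joint stands for the part that bears it (a point fixed in the world has none). Each returns a list of dicts, best first, with "confidence" (0 to 1); they miss things now and then, are a little off and sometimes report something else, mostly with a low value. They report only what shows in the picture. A call takes as long as a camera call. They do not tell look-alikes from the thing itself.
- finder.silhouettes(label, camera): "region" (420x560 bool, what is visible of it) and "point" ([row, column] in pixels, amid what is visible of it).
The state is a dict: "clock": time; "joint_positions": joint angles; "joint_velocities": joint speeds; "effort": joint torques, N m; "tcp_pos": TCP position; "ee_rot": TCP orientation; "ft_force": force on the tool from outside, world axes, zero at the start; "ft_torque": the same for the moment, N m; "width": finger opening in mm.
Only numpy, scipy, OpenCV 4.12 (cv2) and the standard library are available. Lean on these libraries where they do the work, as an engineer would, in place of code of your own. Each camera call takes 0.05 s, during which the arm holds its last target. There are 200 camera calls.

## Working session

There is one attempt and no reset: what is moved stays moved. The work goes in short steps, Python scripts to look and compute and a tool call to move; the robot and the scene stay as the last step left them, time stands still between calls to the robot, and variables do not carry over. Pictures are saved under pics/ and viewed, about 8 in all and at most 12, crops included, and the job is handed in when it is done.

Besides the shell and the picture viewer there is one more tool, called after ">>>" as name(argument=value, ...) on one line, values as JSON. send_rows: Moves the arm, as the interface text tells. Its arguments: {"type":"object","properties":{"increments":{"type":"array"},"hand":{"type":"number"}},"required":["increments"]}

```bash
mkdir -p pics; ls; cat > h.py <<'E'
import numpy as np, cv2
from scipy.spatial.transform import Rotation as R
from plant import status, optics, robot, finder
def T_tool():
    s=status.read_state(); T=np.eye(4); T[:3,:3]=R.from_rotvec(s["ee_rot"]).as_matrix(); T[:3,3]=s["tcp_pos"]; return T
def snap(n):
    T=T_tool(); p,d=optics.snapshot(n); c=optics.calibration(n)
    W=T@np.array(c["T_tool_cam"]) if n=="wrist" else np.array(c["world_from_camera"])
    return p,d,c,W
def cloud(d,c,W):
    v,u=np.mgrid[:d.shape[0],:d.shape[1]]
    P=np.stack([(u-c["cx"])/c["fx"]*d,(v-c["cy"])/c["fy"]*d,d],-1)@W[:3,:3].T+W[:3,3]
    P[d<=0]=np.nan; return P
def save(n,p): cv2.imwrite("pics/"+n,p[:,:,::-1])
E
python3 - <<'E'
from h import *
print(status.read_state(), robot.tip_reach)
a=[]
for n in("scene","top"):
    p,d,c,W=snap(n); P=cloud(d,c,W); save(n+".png",p); np.savez(n+".npz",p=p,P=P)
    print(n,c["fx"],W.round(2).tolist())
    for l in("key","stand","valve","recess","tray","punnet","cup","packets"):
        for r in finder.silhouettes(l,n)[:4]:
            m=r["region"]; q=P[m]; q=q[~np.isnan(q[:,0])]
            print(l,round(r["confidence"],2),np.round(r["point"]),m.sum(),np.median(q,0).round(),np.percentile(q,[2,98],0).round().tolist() if len(q) else 0)
E
```

```text
pics
{'clock': 0.0, 'joint_positions': array([-1.27258535,  0.33290596, -0.0646915 ,  1.4609591 ,  0.02156595,
        1.34988191, -0.08852397]), 'joint_velocities': array([ 0.00206898, -0.00166784,  0.00012654, -0.00190109,  0.00132142,
       -0.00104169,  0.00070871]), 'effort': array([-8.23384113e-06, -6.25442576e+01,  4.92777850e-02, -3.91605377e+01,
        1.62252586e-02,  9.99654498e-03,  4.15585816e-05]), 'tcp_pos': array([197.03851217, 592.99480484, 403.88593274]), 'ee_rot': array([-0.9705882 ,  1.34526013,  0.9691228 ]), 'ft_force': array([-0.32284326,  0.54353176, -0.61901387]), 'ft_torque': array([ 0.00539795,  0.06782999, -0.01612091]), 'width': 85.54192141323257} 173.4
scene 427.0336675046119 [[-0.69, 0.52, -0.51, 1152.59], [0.72, 0.51, -0.47, 582.04], [0.01, -0.69, -0.72, 1022.63], [0.0, 0.0, 0.0, 1.0]]
key 0.96 [133. 278.] 352 [ 224. -289.  126.] [[167.0, -315.0, 12.0], [275.0, -271.0, 142.0]]
key 0.85 [184. 234.] 456 [ 542. -190.  141.] [[482.0, -206.0, 46.0], [595.0, -181.0, 157.0]]
key 0.58 [197. 145.] 590 [ 765. -366.  123.] [[718.0, -469.0, -2.0], [796.0, -319.0
[... 1642 characters left out ...]
.  92.] [[501.0, 193.0, 53.0], [584.0, 247.0, 102.0]]
tray 0.95 [117. 256.] 2523 [776.  84.   7.] [[704.0, -2.0, -2.0], [825.0, 166.0, 58.0]]
tray 0.69 [194. 348.] 657 [ 523. -181.   45.] [[487.0, -236.0, 4.0], [575.0, -155.0, 139.0]]
tray 0.19 [188. 210.] 556 [530. 221.  88.] [[497.0, 192.0, 12.0], [586.0, 246.0, 102.0]]
punnet 0.78 [152. 137.] 1953 [651. 450.  19.] [[576.0, 367.0, -2.0], [707.0, 510.0, 68.0]]
punnet 0.43 [188. 356.] 439 [ 527. -194.  153.] [[475.0, -208.0, 47.0], [584.0, -181.0, 160.0]]
cup 0.98 [232. 443.] 1012 [ 415. -443.   53.] [[372.0, -468.0, 3.0], [452.0, -385.0, 102.0]]
packets 0.56 [179. 435.] 1166 [ 573. -434.   25.] [[519.0, -477.0, 11.0], [632.0, -394.0, 30.0]]
```

```bash
python3 - <<'E'
import cv2
a=cv2.imread("pics/top.png"); b=cv2.imread("pics/scene.png")
cv2.imwrite("pics/top_c.png",cv2.resize(a[60:330,90:470],(800,568)))
cv2.imwrite("pics/scene_c.png",cv2.resize(b[100:400,100:500],(800,600)))
E
```

```text
(no output)
```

View pics/top_c.png

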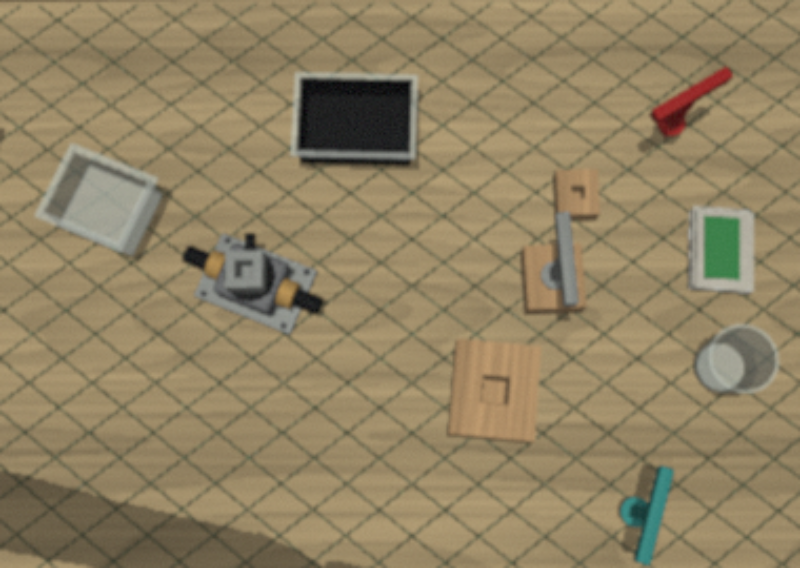

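View pics/scene_c.png

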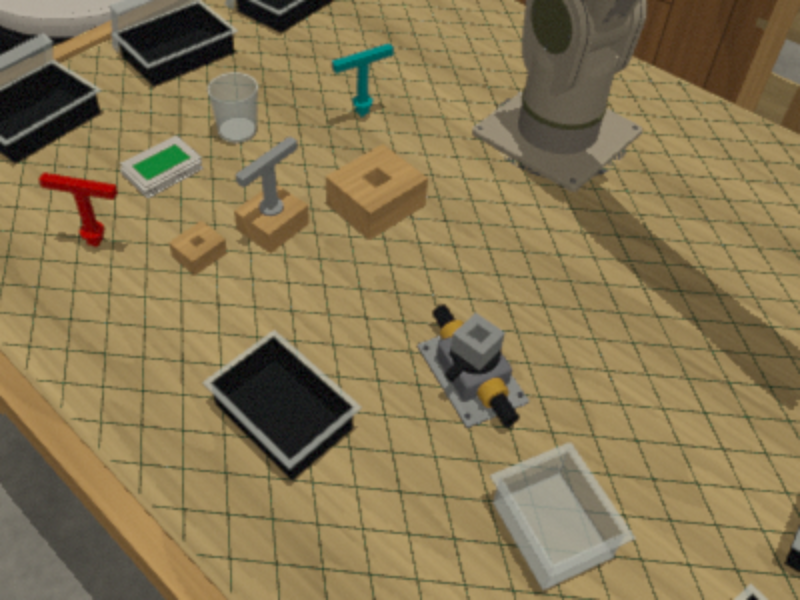

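```bash
cat >> h.py <<'E'
def rect(Q):
    (c,s,a)=cv2.minAreaRect(Q[:,:2].astype(np.float32)); return np.round(c,1),np.round(s,1),round(a,1)
def inc(pos,down_yaw=None,Rt=None):
    """travel and rotvec(deg) in tool axes from present pose to TCP pos and jaw axis (tool z) at yaw (rad), pointing down"""
    T=T_tool()
    if Rt is None:
        x=np.array([0,0,-1.]); z=np.array([np.cos(down_yaw),np.sin(down_yaw),0]); Rt=np.stack([x,np.cross(z,x),z],1)
    return (T[:3,:3].T@(np.array(pos)-T[:3,3])).round(1), np.degrees(R.from_matrix(T[:3,:3].T@Rt).as_rotvec()).round(2)
E
python3 - <<'E'
from h import *
T=T_tool(); print(T.round(3).tolist()); print(np.array(optics.calibration("wrist")["T_tool_cam"]).round(3).tolist(),optics.calibration("wrist"))
for n in("scene","top"):
    P=np.load(n+".npz")["P"]; x,y,z=np.moveaxis(P,-1,0)
    near=lambda a,b,r:np.hypot(x-a,y-b)<r
    for nm,m in (("bar",near(533,-192,80)&(z>138)&(z<165)),("stand",near(533,-192,80)&(z>38)&(z<52)),("head",near(540,222,60)&(z>90)&(z<106)),("foot",near(535,222,110)&(z>5)&(z<11)),("valve",near(535,222,115)&(z>14)&(z<106)),("disc",near(535,222,80)&(z>50)&(z<66))):
        Q=P[m]; print(n,nm,m.sum(),Q.mean(0).round(1),np.median(Q[:,2]).round(1),rect(Q))
E
```

```text
[[0.0, -0.949, 0.315, 197.078], [0.0, 0.315, 0.949, 593.119], [-1.0, -0.0, 0.0, 404.725], [0.0, 0.0, 0.0, 1.0]]
[[0.001, -0.314, 0.95, 30.123], [0.0, -0.95, -0.314, 81.24], [1.0, 0.0, -0.001, -0.029], [0.0, 0.0, 0.0, 1.0]] {'fx': 372.0250849950695, 'fy': 372.0250849950695, 'cx': 285.5863345344705, 'cy': 210.90741767921455, 'T_tool_cam': array([[ 1.12071346e-03, -3.13675760e-01,  9.49529495e-01,
         3.01233309e+01],
       [ 1.28423890e-04, -9.49530038e-01, -3.13676091e-01,
         8.12400168e+01],
       [ 9.99999364e-01,  4.73483288e-04, -1.02386763e-03,
        -2.92493278e-02],
       [ 0.00000000e+00,  0.00000000e+00,  0.00000000e+00,
         1.00000000e+00]])}
scene bar 263 [ 540.2 -192.3  150.1] 152.0 (array([ 535.6, -195.3]), array([121.4,  20.4]), 3.3)
scene stand 445 [ 541.5 -189.2   44.7] 44.7 (array([ 535.5, -194.9]), array([93.4, 83.3]), 2.6)
scene head 272 [536.6 224.2  96.7] 97.1 (array([534. , 223.6]), array([53.7, 50.6]), 0.9)
scene foot 404 [562.9 237.8   7.5] 7.4 (array([550.7, 220.6]), array([179.6, 131.5]), 88.4)
scene valve 1443 [548.6 234.6  58. ] 49.6 (array([548.4, 221.3]), array([207.4,  91.3]), 80.7)
scene disc 263 [556.1 235.   58. ] 59.7 (array([552.1, 221.5]), array([ 84.5, 102.1]), 1.2)
top bar 340 [ 530.6 -195.   154. ] 154.7 (array([ 532.3, -196.3]), array([119.5,  19.2]), 3.9)
top stand 567 [ 530.5 -188.4   45.5] 45.5 (array([ 532.7, -196.2]), array([91., 81.]), 2.7)
top head 277 [530.6 222.9  97.3] 97.4 (array([531. , 223.8]), array([51.3, 51.3]), 0.7)
top foot 485 [523.3 219.1   7.7] 7.7 (array([535.6, 222.9]), array([197.9, 205.6]), 51.2)
top valve 1263 [526.5 218.1  59.5] 49.9 (array([538.7, 220.1]), array([205.5,  93.9]), 67.3)
top disc 259 [528.9 216.   57.9] 59.7 (array([529.5, 223.7]), array([103.9, 100.5]), 34.6)
```

```bash
cat >> h.py <<'E'
def rows(pos,yaw_deg,n):
    """n equal nominal rows in tool axes to TCP pos, jaw yaw in degrees (signed sweep as given, from present yaw)"""
    T=T_tool(); y0=np.degrees(np.arctan2(T[1,2],T[0,2])); d=(np.array(pos)-T[:3,3])/n; w=(yaw_deg-y0)
    for i in range(n):
        a=np.radians(y0+w*i/n); print([round(-d[2]),round(-np.sin(a)*d[0]+np.cos(a)*d[1]),round(np.cos(a)*d[0]+np.sin(a)*d[1])],round(-w/n,1))
E
python3 -c "
from h import *
rows([532,224,420],-25,10)"
```

```text
[-2, -43, -24] 9.7
[-2, -47, -17] 9.7
[-2, -49, -9] 9.7
[-2, -50, 0] 9.7
[-2, -49, 8] 9.7
[-2, -47, 16] 9.7
[-2, -44, 24] 9.7
[-2, -39, 31] 9.7
[-2, -33, 37] 9.7
[-2, -27, 42] 9.7
```

>>> send_rows(increments=[{"travel": [-2,-43,-24],"delta_rot": [9.7,0,0]},{"travel": [-2,-47,-17],"delta_rot": [9.7,0,0]},{"travel": [-2,-49,-9],"delta_rot": [9.7,0,0]},{"travel": [-2,-50,0],"delta_rot": [9.7,0,0]},{"travel": [-2,-49,8],"delta_rot": [9.7,0,0]},{"travel": [-2,-47,16],"delta_rot": [9.7,0,0]},{"travel": [-2,-44,24],"delta_rot": [9.7,0,0]},{"travel": [-2,-39,31],"delta_rot": [9.7,0,0]},{"travel": [-2,-33,37],"delta_rot": [9.7,0,0]},{"travel": [-2,-27,42],"delta_rot": [9.7,0,0]}], hand=1)

```text
clock: 2.15
tcp_pos: [529.4, 208.0, 425.2]
ee_rot: [0.387, 1.537, -0.38]
ft_force: [0.1, 1.0, -0.3]
width: 85.2
```

```bash
cat > lookv.py <<'E'
import sys
from h import *
p,d,c,W=snap("wrist"); P=cloud(d,c,W); save(sys.argv[1],p); x,y,z=np.moveaxis(P,-1,0)
print(T_tool()[:3,3].round(1), np.degrees(np.arctan2(*T_tool()[[1,0],2])).round(2), status.read_state()["joint_positions"].round(2))
near=lambda a,b,r:np.hypot(x-a,y-b)<r
C=(532,223)
for nm,m in (("head",near(*C,45)&(z>92)&(z<104)),("foot",near(*C,120)&(z>4)&(z<12)),("valve",near(*C,115)&(z>14)&(z<106)),("disc",near(*C,80)&(z>52)&(z<68))):
    Q=P[m]; print(nm,m.sum(),Q.mean(0).round(1),np.median(Q[:,2]).round(1),rect(Q))
Q=P[near(*C,80)&(z>52)&(z<68)&~near(*C,42)]; q=Q.mean(0)-[*C,0]; print("pointer",len(Q),np.degrees(np.arctan2(q[1],q[0])))
# recess from depth below head top
m=near(*C,20)&(z<92); Q=P[m]; print("recess deep",m.sum(),rect(Q) if m.sum() else 0)
E
python3 lookv.py w1.png; python3 -c "
from h import *
rows([534,-195,440],-86.4,8)"
```

```text
[532.9 201.2 425.7] -28.99 [-0.81  0.2   0.43  1.6  -0.09  1.35 -0.88]
head 3067 [533.1 224.2  98.5] 98.6 (array([532.6, 223.2]), array([50.3, 50.4]), 0.6)
foot 4233 [539.2 236.5   8.6] 8.6 (array([532.6, 223.2]), array([150.2, 100.2]), 68.1)
valve 11436 [538.9 232.4  63.7] 51.1 (array([532.9, 223.2]), array([200.4,  95.8]), 48.5)
disc 1949 [550.  230.6  62.9] 62.7 (array([542.2, 218. ]), array([74.1, 90.6]), 64.6)
pointer 373 1.5402584085903237
recess deep 708 (array([532.1, 222.3]), array([22.3, 21.7]), 0.4)
[-2, -43, 24] 7.2
[-2, -40, 29] 7.2
[-2, -36, 34] 7.2
[-2, -31, 38] 7.2
[-2, -26, 42] 7.2
[-2, -21, 45] 7.2
[-2, -15, 47] 7.2
[-2, -9, 49] 7.2
```

View pics/w1.png

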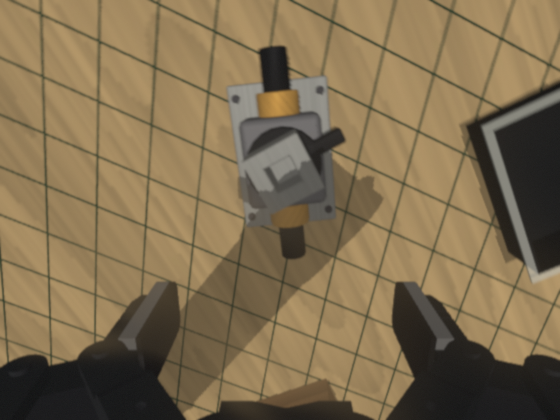

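>>> send_rows(increments=[{"travel": [-2,-43,24],"delta_rot": [7.2,0,0]},{"travel": [-2,-40,29],"delta_rot": [7.2,0,0]},{"travel": [-2,-36,34],"delta_rot": [7.2,0,0]},{"travel": [-2,-31,38],"delta_rot": [7.2,0,0]},{"travel": [-2,-26,42],"delta_rot": [7.2,0,0]},{"travel": [-2,-21,45],"delta_rot": [7.2,0,0]},{"travel": [-2,-15,47],"delta_rot": [7.2,0,0]},{"travel": [-2,-9,49],"delta_rot": [7.2,0,0]},{"travel": [0,0,0],"delta_rot": [0,0,0]},{"travel": [0,0,0],"delta_rot": [0,0,0]}])

```text
clock: 3.45
tcp_pos: [527.7, -206.4, 442.5]
ee_rot: [1.191, 1.22, -1.182]
ft_force: [0.7, 0.1, 0.3]
width: 85.5
```

```bash
cat > lookk.py <<'E'
import sys
from h import *
p,d,c,W=snap("wrist"); P=cloud(d,c,W); save(sys.argv[1],p); x,y,z=np.moveaxis(P,-1,0)
print(T_tool()[:3,3].round(1), np.degrees(np.arctan2(*T_tool()[[1,0],2])).round(2), status.read_state()["joint_positions"].round(2))
near=lambda a,b,r:np.hypot(x-a,y-b)<r
for nm,m in (("bar",near(534,-195,80)&(z>145)&(z<170)),("stand",near(534,-195,75)&(z>38)&(z<52))):
    Q=P[m]; print(nm,m.sum(),Q.mean(0).round(1),np.median(Q[:,2]).round(1),rect(Q))
E
python3 lookk.py w2.png
```

```text
[ 527.6 -206.6  442.6] -88.29 [-0.39  0.22  0.81  1.6  -0.16  1.39 -1.11]
bar 3971 [ 538.9 -196.7  155.3] 155.4 (array([ 534.5, -196.7]), array([119.2,  18.1]), 3.7)
stand 4746 [ 536.3 -198.9   45.9] 45.6 (array([ 534.1, -196.7]), array([90.2, 80.1]), 2.4)
```

View pics/w2.png

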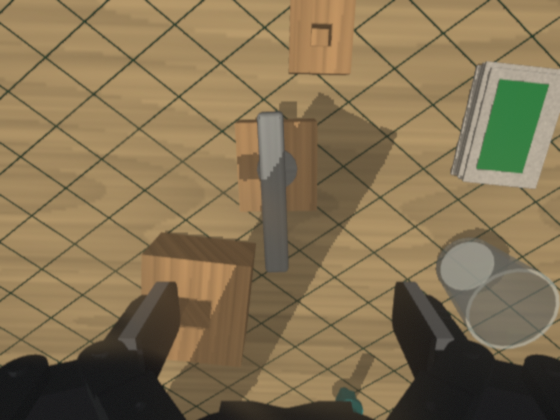

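```bash
python3 -c "
from h import *
print(inc([534.4,-196.7,300],np.radians(-86.3)))"
```

```text
(array([142.6,   6.2,  -9.5]), array([-1.99, -0.07, -0.37]))
```

>>> send_rows(increments=[{"travel": [20,6.2,-9.5],"delta_rot": [-2,0,-0.4]},{"travel": [35,0,0],"delta_rot": [0,0,0]},{"travel": [20,0,0],"delta_rot": [0,0,0]},{"travel": [0,0,0],"delta_rot": [0,0,0]}])

```text
clock: 4.0
tcp_pos: [535.5, -189.4, 361.7]
ee_rot: [1.151, 1.252, -1.149]
ft_force: [0.4, -0.9, 0.9]
width: 85.6
```

```bash
python3 -c "
from h import *
print(inc([534.4,-196.7,300],np.radians(-86.3)))"
```

```text
(array([61.6, -1.5,  7.5]), array([ 0.96, -0.24,  0.17]))
```

>>> send_rows(increments=[{"travel": [0,-1,5],"delta_rot": [0.7,-0.2,0.1]},{"travel": [0,0,0],"delta_rot": [0,0,0]},{"travel": [0,0,0],"delta_rot": [0,0,0]}])

```text
clock: 4.38
tcp_pos: [535.6, -193.6, 362.8]
ee_rot: [1.157, 1.242, -1.156]
ft_force: [-0.2, 0.1, 0.0]
width: 85.4
```

```bash
python3 -c "
from h import *
print(inc([534.4,-196.7,300],np.radians(-86.3)))"
```

```text
(array([62.8, -1.5,  3. ]), array([ 0.38, -0.02, -0.03]))
```

>>> send_rows(increments=[{"travel": [20,-1.5,3],"delta_rot": [0.4,0,0]},{"travel": [20,0,0],"delta_rot": [0,0,0]},{"travel": [12,0,0],"delta_rot": [0,0,0]},{"travel": [0,0,0],"delta_rot": [0,0,0]},{"travel": [0,0,0],"delta_rot": [0,0,0]}])

```text
clock: 5.0
tcp_pos: [535.4, -197.3, 312.3]
ee_rot: [1.164, 1.235, -1.158]
ft_force: [0.4, -0.7, -0.5]
width: 85.2
```

```bash
python3 -c "
from h import *
print(inc([534.4,-196.7,300],np.radians(-86.3)),status.read_state()['ft_force'])"
```

```text
(array([12.3, -1. , -0.6]), array([-0.01,  0.02, -0.31])) [ 0.42750819 -0.71837938 -0.48458437]
```

>>> send_rows(increments=[{"travel": [12,-1,-0.6],"delta_rot": [0,0,-0.3]},{"travel": [0,0,0],"delta_rot": [0,0,0]},{"travel": [0,0,0],"delta_rot": [0,0,0]}])

```text
clock: 5.38
tcp_pos: [534.6, -196.8, 300.4]
ee_rot: [1.162, 1.238, -1.161]
ft_force: [0.6, -0.5, 0.8]
width: 85.3
```

>>> send_rows(increments=[{"travel": [0,0,0],"delta_rot": [0,0,0]},{"travel": [0,0,0],"delta_rot": [0,0,0]},{"travel": [0,0,0],"delta_rot": [0,0,0]},{"travel": [0,0,0],"delta_rot": [0,0,0]},{"travel": [0,0,0],"delta_rot": [0,0,0]},{"travel": [0,0,0],"delta_rot": [0,0,0]},{"travel": [0,0,0],"delta_rot": [0,0,0]},{"travel": [0,0,0],"delta_rot": [0,0,0]}], hand=-1)

```text
clock: 6.38
tcp_pos: [534.8, -196.8, 301.0]
ee_rot: [1.162, 1.237, -1.16]
ft_force: [0.2, 0.9, 0.7]
width: 17.1
```

```bash
python3 -c "
from h import *
print(inc([534.4,-196.7,300],np.radians(-86.3)),status.read_state()['ft_force'],status.read_state()['ft_torque'])"
```

```text
(array([ 1. , -0.4, -0.2]), array([ 0.  ,  0.04, -0.13])) [0.1834986  0.9218073  0.73625315] [ 0.02065438  0.034813   -0.00581935]
```

>>> send_rows(increments=[{"travel": [-12,0,0],"delta_rot": [0,0,0]},{"travel": [-20,0,0],"delta_rot": [0,0,0]},{"travel": [-25,0,0],"delta_rot": [0,0,0]},{"travel": [-25,0,0],"delta_rot": [0,0,0]},{"travel": [-25,0,0],"delta_rot": [0,0,0]},{"travel": [-12,0,0],"delta_rot": [0,0,0]},{"travel": [0,0,0],"delta_rot": [0,0,0]}])

```text
clock: 7.25
tcp_pos: [533.3, -196.8, 424.7]
ee_rot: [1.162, 1.24, -1.164]
ft_force: [0.4, -0.5, -4.6]
width: 17.0
```

```bash
python3 - <<'E'
from h import *
s=status.read_state(); print(s["width"],s["ft_force"],s["joint_positions"])
rows([532.5,223.1,425],-89.4,10)
E
```

```text
17.007942455830918 [ 0.39323641 -0.50943707 -4.56817316] [-0.39934985  0.23673167  0.79782431  1.62047568 -0.1720146   1.35899813
 -1.08626617]
[0, 3, -42] 0.3
[0, 2, -42] 0.3
[0, 2, -42] 0.3
[0, 2, -42] 0.3
[0, 2, -42] 0.3
[0, 1, -42] 0.3
[0, 1, -42] 0.3
[0, 1, -42] 0.3
[0, 1, -42] 0.3
[0, 1, -42] 0.3
```

>>> send_rows(increments=[{"travel": [0,2,-25],"delta_rot": [0.3,0,0]},{"travel": [0,2,-42],"delta_rot": [0.3,0,0]},{"travel": [0,2,-45],"delta_rot": [0.3,0,0]},{"travel": [0,2,-45],"delta_rot": [0.3,0,0]},{"travel": [0,2,-45],"delta_rot": [0.3,0,0]},{"travel": [0,1,-45],"delta_rot": [0.3,0,0]},{"travel": [0,1,-45],"delta_rot": [0.3,0,0]},{"travel": [0,1,-40],"delta_rot": [0.3,0,0]},{"travel": [0,1,-25],"delta_rot": [0.3,0,0]},{"travel": [0,0,0],"delta_rot": [0,0,0]}])

```text
clock: 8.5
tcp_pos: [529.4, 172.1, 412.3]
ee_rot: [1.187, 1.224, -1.215]
ft_force: [0.5, 0.0, -4.8]
width: 16.8
```

```bash
python3 - <<'E'
from h import *
s=status.read_state(); print(s["width"],s["joint_positions"])
print(inc([532.5,223.1,425],np.radians(-89.4)))
E
```

```text
16.78682918337337 [-0.8795008   0.19206745  0.55617282  1.65351067 -0.10426511  1.34395048
 -1.86390306]
(array([-13. ,   3.6, -50.9]), array([0.15, 0.29, 1.  ]))
```

>>> send_rows(increments=[{"travel": [-7,2,-23],"delta_rot": [0,0.15,0.5]},{"travel": [-3,1,-16],"delta_rot": [0,0.1,0.4]},{"travel": [0,0,-5],"delta_rot": [0,0,0]},{"travel": [0,0,0],"delta_rot": [0,0,0]},{"travel": [0,0,0],"delta_rot": [0,0,0]}])

```text
clock: 9.12
tcp_pos: [532.4, 215.3, 420.5]
ee_rot: [1.198, 1.214, -1.206]
ft_force: [0.6, 0.0, -2.4]
width: 17.1
```

```bash
python3 - <<'E'
from h import *
print(inc([532.5,223.1,425],np.radians(-89.4)))
# bar in hand and recess, from wrist
p,d,c,W=snap("wrist"); save("w3.png",p); P=cloud(d,c,W); x,y,z=np.moveaxis(P,-1,0); T=T_tool()
m=(np.hypot(x-T[0,3],y-T[1,3])<75)&(z>T[2,3]-155)&(z<T[2,3]-125); print("bar",m.sum(),P[m].mean(0).round(1),rect(P[m]))
E
```

```text
(array([-4.5,  0.2, -7.8]), array([-0.05,  0.2 ,  0.21]))
bar 17429 [545.8 215.1 277.6] (array([540.8, 215.2]), array([90.3, 68.7]), 34.3)
```

View pics/w3.png

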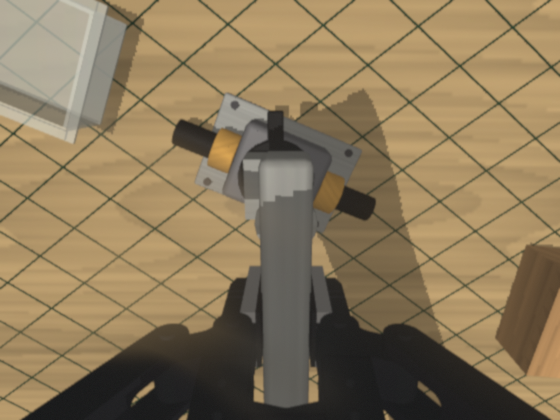

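>>> send_rows(increments=[{"travel": [5,0.2,-7.6],"delta_rot": [0,0.2,0.2]},{"travel": [5,0,0],"delta_rot": [0,0,0]},{"travel": [0,0,0],"delta_rot": [0,0,0]},{"travel": [0,0,0],"delta_rot": [0,0,0]}])

```text
clock: 9.68
tcp_pos: [532.5, 222.6, 409.5]
ee_rot: [1.203, 1.213, -1.203]
ft_force: [0.0, 0.7, -3.9]
width: 17.0
```

```bash
python3 - <<'E'
from h import *
print(inc([532.5,223.1,354],np.radians(-89.4)))
E
```

```text
(array([55.5,  0. , -0.5]), array([-0.12, -0.  ,  0.02]))
```

>>> send_rows(increments=[{"travel": [10,0,-0.5],"delta_rot": [0,0,0]},{"travel": [8,0,0],"delta_rot": [0,0,0]},{"travel": [0,0,0],"delta_rot": [0,0,0]},{"travel": [0,0,0],"delta_rot": [0,0,0]}])

```text
clock: 10.18
tcp_pos: [532.5, 222.9, 390.0]
ee_rot: [1.203, 1.213, -1.204]
ft_force: [0.0, 0.5, -3.7]
width: 16.8
```

```bash
python3 - <<'E'
from h import *
print(inc([532.5,223.1,354],np.radians(-89.4)))
for n in("scene","top"):
    p,d,c,W=snap(n); P=cloud(d,c,W); x,y,z=np.moveaxis(P,-1,0)
    for a,b in((112,123),(123,127.5),(135,150),(150,165)):
        m=(np.hypot(x-532,y-223)<30)&(z>a)&(z<b); print(n,a,b,m.sum(),P[m].mean(0).round(1),rect(P[m]) if m.sum() else 0)
save("s2.png",cv2.resize(optics.snapshot("scene")[0][200:350,240:440],(800,600)))
E
```

```text
(array([36. ,  0. , -0.2]), array([-0.14,  0.02,  0.04]))
scene 112 123 20 [541.  226.2 117. ] (array([539.6, 226.8]), array([11.5, 24.4]), 37.5)
scene 123 127.5 0 [nan nan nan] 0
scene 135 150 115 [538.2 226.4 140.4] (array([535.8, 225. ]), array([35.7, 38.1]), 27.3)
scene 150 165 30 [537.2 225.7 157.6] (array([535.9, 226.9]), array([12.9, 21.9]), 47.6)
top 112 123 0 [nan nan nan] 0
top 123 127.5 0 [nan nan nan] 0
top 135 150 56 [529.  211.8 140.5] (array([528.7, 212.1]), array([15.6, 34.3]), 85.6)
top 150 165 6 [527.  215.7 156.1] (array([526.9, 215.8]), array([ 1. , 11.9]), 86.6)<stdin>:6: RuntimeWarning: Mean of empty slice.
  ret = um.true_divide(
```

View pics/s2.png

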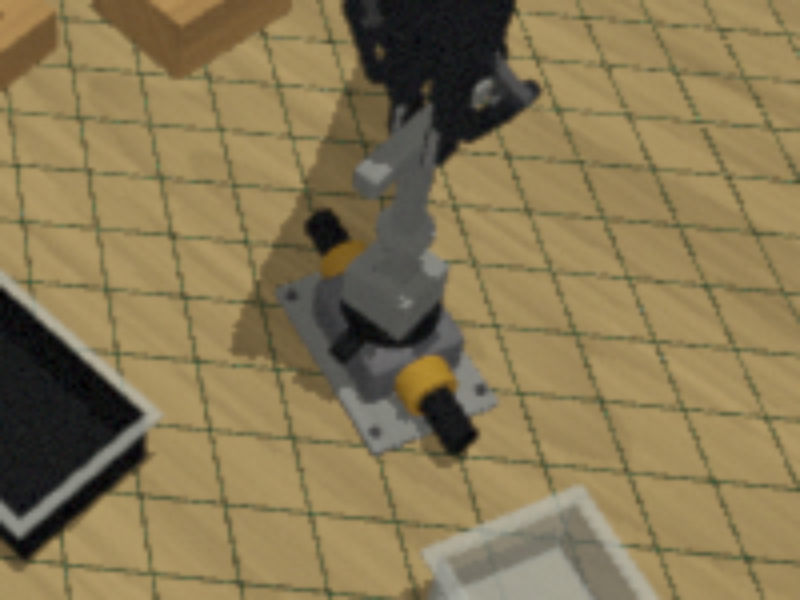

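>>> send_rows(increments=[{"travel": [6,0,-0.2],"delta_rot": [0,0,0]},{"travel": [5,0,0],"delta_rot": [0,0,0]},{"travel": [4,0,0],"delta_rot": [0,0,0]},{"travel": [0,0,0],"delta_rot": [0,0,0]},{"travel": [0,0,0],"delta_rot": [0,0,0]}])

```text
clock: 10.95
tcp_pos: [532.6, 223.2, 374.2]
ee_rot: [1.203, 1.213, -1.203]
ft_force: [0.1, 0.3, -4.0]
width: 17.0
```

No contact force at 374 (the nose is about 10 mm in). Continuing down.

>>> send_rows(increments=[{"travel": [6,0,0],"delta_rot": [0,0,0]},{"travel": [5,0,0],"delta_rot": [0,0,0]},{"travel": [4,0,0],"delta_rot": [0,0,0]},{"travel": [0,0,0],"delta_rot": [0,0,0]}])

```text
clock: 11.45
tcp_pos: [532.5, 223.2, 358.1]
ee_rot: [1.203, 1.213, -1.203]
ft_force: [-0.4, 0.1, -3.4]
width: 17.0
```

>>> send_rows(increments=[{"travel": [4,0,0],"delta_rot": [0,0,0]},{"travel": [2,0,0],"delta_rot": [0,0,0]},{"travel": [0,0,0],"delta_rot": [0,0,0]},{"travel": [0,0,0],"delta_rot": [0,0,0]}])

```text
clock: 11.95
tcp_pos: [533.1, 223.1, 354.2]
ee_rot: [1.206, 1.213, -1.2]
ft_force: [0.1, 0.7, -2.7]
width: 16.9
```

```bash
python3 - <<'E'
from h import *
s=status.read_state(); print(s["ft_force"],s["ft_torque"])
print(inc([532.5,223.1,354],np.radians(-89.4)))
E
```

```text
[ 0.12274687  0.67794438 -2.73553677] [-0.01944324  0.01300766 -0.04755772]
(array([ 0.2, -0.6,  0. ]), array([-0.14, -0.13, -0.14]))
```

>>> send_rows(increments=[{"travel": [0.3,-0.5,0],"delta_rot": [-5,0,0]},{"travel": [0,0,0],"delta_rot": [-6,0,0]},{"travel": [0,0,0],"delta_rot": [-6,0,0]},{"travel": [0,0,0],"delta_rot": [-6,0,0]},{"travel": [0,0,0],"delta_rot": [-3,0,0]},{"travel": [0,0,0],"delta_rot": [0,0,0]}])

```text
clock: 12.7
tcp_pos: [533.1, 222.8, 354.1]
ee_rot: [0.856, 1.395, -0.85]
ft_force: [-1.2, -0.1, -0.9]
width: 17.1
```

```bash
python3 - <<'E'
from h import *
s=status.read_state(); print(s["ft_force"],s["ft_torque"],s["width"],s["joint_positions"].round(2),s["tcp_pos"])
print(inc([532.5,223.1,354],np.radians(-12)))
E
```

```text
[-1.24298242 -0.09941338 -0.93262134] [-0.07434377  0.09207236 -0.21204322] 17.062675707696503 [-0.86  0.27  0.46  1.68 -0.13  1.21 -1.47] [533.13625236 222.81797147 354.05849758]
(array([ 0.1, -0.4, -0.5]), array([-50.83,   0.09,  -0.25]))
```

>>> send_rows(increments=[{"travel": [0,-0.3,-0.5],"delta_rot": [-5,0,0]},{"travel": [0,0,0],"delta_rot": [-7,0,0]},{"travel": [0,0,0],"delta_rot": [-7,0,0]},{"travel": [0,0,0],"delta_rot": [-7,0,0]},{"travel": [0,0,0],"delta_rot": [-4,0,0]},{"travel": [0,0,0],"delta_rot": [0,0,0]}])

```text
clock: 13.45
tcp_pos: [532.9, 223.0, 354.1]
ee_rot: [0.447, 1.521, -0.441]
ft_force: [-1.1, 0.4, -0.9]
width: 17.2
```

```bash
python3 - <<'E'
from h import *
s=status.read_state(); print(s["ft_force"],s["ft_torque"],s["width"],s["joint_positions"].round(2),s["tcp_pos"])
print(inc([532.5,223.1,354],np.radians(-12)))
E
```

```text
[-1.13519643  0.44516431 -0.93260939] [-0.02733008  0.19798211 -0.05526828] 17.195008256639902 [-0.8   0.26  0.39  1.68 -0.11  1.21 -0.96] [532.87804119 223.02118266 354.07078778]
(array([ 0.1, -0.1, -0.4]), array([-20.51,   0.16,  -0.23]))
```

>>> send_rows(increments=[{"travel": [0,0,-0.3],"delta_rot": [-5,0,0]},{"travel": [0,0,0],"delta_rot": [-6,0,0]},{"travel": [0,0,0],"delta_rot": [-5,0,0]},{"travel": [0,0,0],"delta_rot": [-2,0,0]},{"travel": [0,0,0],"delta_rot": [0,0,0]}])

```text
clock: 14.08
tcp_pos: [532.7, 223.1, 354.0]
ee_rot: [0.205, 1.558, -0.2]
ft_force: [0.0, -0.9, 0.1]
width: 17.1
```

```bash
python3 - <<'E'
from h import *
s=status.read_state(); print(s["ft_force"],s["ft_torque"],s["width"],s["joint_positions"].round(2),s["tcp_pos"])
print(inc([532.5,223.1,354],np.radians(-12)))
E
python3 lookv.py w4.png | tail -4
```

```text
[ 0.02152252 -0.89242823  0.05766733] [-0.00079807  0.18319077 -0.16522968] 17.086297203216173 [-0.77  0.26  0.35  1.68 -0.09  1.21 -0.66] [532.71237532 223.10141061 354.04249406]
(array([ 0. , -0.1, -0.2]), array([-2.77,  0.19, -0.19]))
valve 8929 [544.  256.7  58.3] 49.7 (array([540. , 241.6]), array([166.6,  76.1]), 67.9)
disc 1282 [537.6 250.9  62. ] 62.4 (array([537.8, 240.6]), array([83.2, 72.2]), 77.8)
pointer 575 63.97010428599917
recess deep 0 0
```

>>> send_rows(increments=[{"travel": [0,0,-0.2],"delta_rot": [-3,0,0]},{"travel": [0,0,0],"delta_rot": [-3,0,0]},{"travel": [0,0,0],"delta_rot": [-2,0,0]},{"travel": [0,0,0],"delta_rot": [0,0,0]}])

```text
clock: 14.62
tcp_pos: [532.7, 222.9, 354.0]
ee_rot: [0.1, 1.565, -0.095]
ft_force: [-0.9, 0.9, -0.2]
width: 17.3
```

```bash
python3 - <<'E'
from h import *
s=status.read_state(); print(s["ft_force"],s["ft_torque"],s["width"],s["joint_positions"].round(2),s["tcp_pos"])
print(inc([532.5,223.1,354],np.radians(-12)))
E
python3 lookv.py w5.png | tail -4
```

```text
[-0.93283647  0.91511568 -0.21577001] [ 0.13961707  0.26446649 -1.13826395] 17.2610317383816 [-0.75  0.26  0.33  1.68 -0.09  1.21 -0.53] [532.70122669 222.88650382 354.02741893]
(array([ 0. ,  0.2, -0.2]), array([ 4.91,  0.2 , -0.21]))
valve 8965 [540.9 256.1  57.9] 49.6 (array([539.9, 241.3]), array([167.3,  76.2]), 68.0)
disc 1296 [532.8 251.3  62. ] 62.4 (array([530.9, 242.2]), array([77.5, 79.4]), 89.5)
pointer 578 68.21495746207655
recess deep 0 0
```

View pics/w5.png

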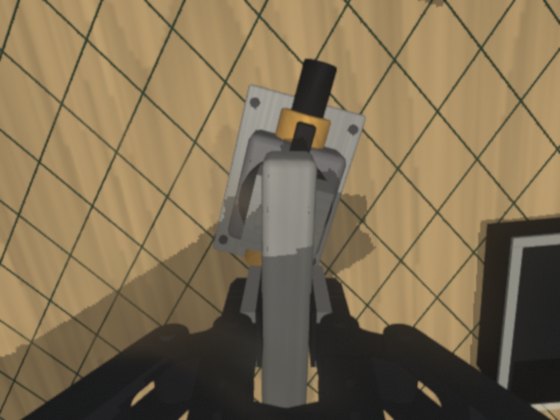

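>>> send_rows(increments=[{"travel": [0,0,0],"delta_rot": [5,0,0]},{"travel": [0,0,0],"delta_rot": [5,0,0]},{"travel": [0,0,0],"delta_rot": [1,0,0]},{"travel": [0,0,0],"delta_rot": [0,0,0]},{"travel": [0,0,0],"delta_rot": [0,0,0]}])

```text
clock: 15.3
tcp_pos: [532.6, 223.1, 354.1]
ee_rot: [0.251, 1.552, -0.248]
ft_force: [-0.9, -0.6, -0.8]
width: 16.5
```

```bash
python3 - <<'E'
from h import *
s=status.read_state(); print(s["ft_force"],s["ft_torque"],s["width"])
print(inc([532.5,223.1,354],np.radians(-19)))
p,d,c,W=snap("wrist"); P=cloud(d,c,W); np.save("P6.npy",P); x,y,z=np.moveaxis(P,-1,0); T=T_tool()
L=(P-T[:3,3])@T[:3,:3]
m=(abs(L[...,2])<14)&(L[...,0]>135)&(L[...,0]<152)&(abs(L[...,1])<75); print("bar in tool yz",m.sum(),np.nanmedian(L[m][:,0]),cv2.minAreaRect(L[m][:,1:].astype(np.float32)))
E
```

```text
[-0.87158002 -0.58607895 -0.81627422] [-0.20755272  0.26502918 -0.02358794] 16.501805241916877
(array([ 0.1, -0. , -0.1]), array([ 0.77,  0.23, -0.17]))
bar in tool yz 13911 145.46466307857406 ((10.437931060791016, -0.05586433410644531), (98.83601379394531, 27.837141036987305), 5.520847320556641)
```

```bash
python3 - <<'E'
from h import *
P=np.load("P6.npy"); T=T_tool(); L=(P-T[:3,3])@T[:3,:3]
m=(abs(L[...,2])<16)&(L[...,0]>135)&(L[...,0]<152)&(L[...,1]>20)&(L[...,1]<62)
q=L[m]; print(m.sum(),q[:,1].max(), np.median(q[:,0]))
for lo in range(20,60,8):
    r=q[(q[:,1]>=lo)&(q[:,1]<lo+8)]
    if len(r): print(lo,np.percentile(r[:,2],[1,99]).round(1),np.median(r[:,0]).round(1))
E
```

```text
6174 59.836488697450406 145.70256947963668
20 [-9.5  8.3] 145.5
28 [-9.3  8.1] 145.6
36 [-9.5  8.2] 145.6
44 [-9.4  8. ] 145.7
52 [-9.4  8. ] 146.1
```

>>> send_rows(increments=[{"travel": [-8,0,0],"delta_rot": [0,0,0]},{"travel": [-12,0,0],"delta_rot": [0,0,0]},{"travel": [-18,0,0],"delta_rot": [0,0,0]},{"travel": [-20,0,0],"delta_rot": [0,0,0]},{"travel": [-14,0,0],"delta_rot": [0,0,0]},{"travel": [0,0,0],"delta_rot": [0,0,0]}])

```text
clock: 16.1
tcp_pos: [532.3, 223.0, 432.1]
ee_rot: [0.251, 1.551, -0.246]
ft_force: [0.2, -0.4, -3.7]
width: 17.1
```

```bash
python3 - <<'E'
from h import *
s=status.read_state(); print(s["ft_force"],s["width"])
rows([534.1,-196.7,430],-87.5,10)
E
```

```text
[ 0.23208798 -0.36785957 -3.72393715] 17.059225017686654
[0, -40, 13] 6.9
[0, -38, 18] 6.9
[0, -35, 22] 6.9
[0, -33, 27] 6.9
[0, -29, 30] 6.9
[0, -25, 34] 6.9
[0, -21, 36] 6.9
[0, -16, 39] 6.9
[0, -12, 40] 6.9
[0, -7, 41] 6.9
```

>>> send_rows(increments=[{"travel": [0,-28,9],"delta_rot": [5,0,0]},{"travel": [0,-38,16],"delta_rot": [7,0,0]},{"travel": [0,-37,20],"delta_rot": [7,0,0]},{"travel": [0,-34,25],"delta_rot": [7,0,0]},{"travel": [0,-30,29],"delta_rot": [7,0,0]},{"travel": [0,-27,33],"delta_rot": [7,0,0]},{"travel": [0,-22,35],"delta_rot": [7,0,0]},{"travel": [0,-14,30],"delta_rot": [6,0,0]},{"travel": [0,-7,20],"delta_rot": [4,0,0]},{"travel": [0,0,0],"delta_rot": [0,0,0]}])

```text
clock: 17.35
tcp_pos: [523.5, -121.1, 426.7]
ee_rot: [1.042, 1.309, -1.038]
ft_force: [-0.4, 1.0, -4.0]
width: 17.3
```

```bash
python3 - <<'E'
from h import *
s=status.read_state(); print(s["ft_force"],s["width"],s["joint_positions"].round(2))
print(inc([534.1,-196.7,430],np.radians(-87.5)))
E
```

```text
[-0.41003652  1.04858108 -3.98831109] 17.325544401634232 [-0.48  0.13  0.69  1.69 -0.09  1.35 -1.12]
(array([-3.5, -6.7, 76. ]), array([10.52, -0.12, -0.06]))
```

>>> send_rows(increments=[{"travel": [-1,-2,24],"delta_rot": [3.5,0,0]},{"travel": [-1,0,26],"delta_rot": [3.5,0,0]},{"travel": [0,0,14],"delta_rot": [2,0,0]},{"travel": [0,0,0],"delta_rot": [0,0,0]},{"travel": [0,0,0],"delta_rot": [0,0,0]}])

```text
clock: 17.98
tcp_pos: [534.6, -184.9, 427.8]
ee_rot: [1.162, 1.243, -1.158]
ft_force: [-0.7, 0.4, -3.5]
width: 17.5
```

```bash
python3 - <<'E'
from h import *
print(inc([534.1,-196.7,430],np.radians(-87.5)))
E
```

```text
(array([-2.2, -1.3, 11.7]), array([ 1.36, -0.18,  0.02]))
```

>>> send_rows(increments=[{"travel": [5,-1.2,11.5],"delta_rot": [1.3,-0.2,0]},{"travel": [20,0,0],"delta_rot": [0,0,0]},{"travel": [25,0,0],"delta_rot": [0,0,0]},{"travel": [15,0,0],"delta_rot": [0,0,0]},{"travel": [0,0,0],"delta_rot": [0,0,0]},{"travel": [0,0,0],"delta_rot": [0,0,0]}])

```text
clock: 18.73
tcp_pos: [534.4, -197.0, 361.1]
ee_rot: [1.177, 1.228, -1.176]
ft_force: [0.3, 0.9, -3.4]
width: 16.8
```

```bash
python3 - <<'E'
from h import *
print(inc([534.2,-196.7,301],np.radians(-87.5)))
E
```

```text
(array([60.1, -0.2, -0.3]), array([ 0.03,  0.03, -0.07]))
```

>>> send_rows(increments=[{"travel": [12,-0.2,-0.3],"delta_rot": [0,0,0]},{"travel": [12,0,0],"delta_rot": [0,0,0]},{"travel": [8,0,0],"delta_rot": [0,0,0]},{"travel": [5,0,0],"delta_rot": [0,0,0]},{"travel": [0,0,0],"delta_rot": [0,0,0]},{"travel": [0,0,0],"delta_rot": [0,0,0]}])

```text
clock: 19.48
tcp_pos: [534.6, -196.8, 322.6]
ee_rot: [1.177, 1.227, -1.175]
ft_force: [0.3, -0.2, -4.3]
width: 17.0
```

```bash
python3 - <<'E'
from h import *
print(inc([534.2,-196.7,301],np.radians(-87.5)))
E
```

```text
(array([21.6, -0.5, -0.1]), array([ 0.04,  0.05, -0.17]))
```

Nose is in the hole with no side force. I'll go on to seating.

>>> send_rows(increments=[{"travel": [6,-0.4,0],"delta_rot": [0,0,0]},{"travel": [6,0,0],"delta_rot": [0,0,0]},{"travel": [5,0,0],"delta_rot": [0,0,0]},{"travel": [2,0,0],"delta_rot": [0,0,0]},{"travel": [0,0,0],"delta_rot": [0,0,0]},{"travel": [0,0,0],"delta_rot": [0,0,0]}])

```text
clock: 20.23
tcp_pos: [534.4, -196.8, 302.6]
ee_rot: [1.177, 1.227, -1.174]
ft_force: [1.0, -0.5, -3.1]
width: 17.0
```

```bash
python3 - <<'E'
from h import *
print(inc([534.2,-196.7,301],np.radians(-87.5)),status.read_state()["ft_force"])
E
```

```text
(array([ 1.6, -0.2, -0.1]), array([ 0.05,  0.05, -0.2 ])) [ 1.03674758 -0.49142777 -3.09070749]
```

>>> send_rows(increments=[{"travel": [1.5,0,0],"delta_rot": [0,0,0]},{"travel": [0.5,0,0],"delta_rot": [0,0,0]},{"travel": [0,0,0],"delta_rot": [0,0,0]},{"travel": [0,0,0],"delta_rot": [0,0,0]}])

```text
clock: 20.72
tcp_pos: [534.6, -196.9, 301.1]
ee_rot: [1.178, 1.226, -1.174]
ft_force: [-0.6, -0.1, -2.2]
width: 17.1
```

>>> send_rows(increments=[{"travel": [0,0,0],"delta_rot": [0,0,0]},{"travel": [0,0,0],"delta_rot": [0,0,0]},{"travel": [0,0,0],"delta_rot": [0,0,0]},{"travel": [0,0,0],"delta_rot": [0,0,0]},{"travel": [0,0,0],"delta_rot": [0,0,0]},{"travel": [0,0,0],"delta_rot": [0,0,0]},{"travel": [0,0,0],"delta_rot": [0,0,0]},{"travel": [0,0,0],"delta_rot": [0,0,0]}], hand=1)

```text
clock: 21.72
tcp_pos: [535.1, -197.2, 302.0]
ee_rot: [1.178, 1.224, -1.172]
ft_force: [-0.8, 0.5, 0.5]
width: 85.5
```

Open and clear. Raising straight up.

>>> send_rows(increments=[{"travel": [-10,0,0],"delta_rot": [0,0,0]},{"travel": [-20,0,0],"delta_rot": [0,0,0]},{"travel": [-30,0,0],"delta_rot": [0,0,0]},{"travel": [-35,0,0],"delta_rot": [0,0,0]},{"travel": [-25,0,0],"delta_rot": [0,0,0]},{"travel": [-5,0,0],"delta_rot": [0,0,0]},{"travel": [0,0,0],"delta_rot": [0,0,0]},{"travel": [0,0,0],"delta_rot": [0,0,0]}])

```text
clock: 22.72
tcp_pos: [533.5, -197.3, 432.9]
ee_rot: [1.179, 1.223, -1.173]
ft_force: [0.2, 0.1, 0.5]
width: 85.3
```

```bash
python3 lookk.py w7.png; python3 - <<'E'
from h import *
p,d,c,W=snap("top"); P=cloud(d,c,W); save("top2.png",cv2.resize(p[60:330,90:470],(800,568))); x,y,z=np.moveaxis(P,-1,0)
m=(np.hypot(x-532,y-223)<45)&(z>92)&(z<104); print("head",rect(P[m]))
C=(531,223.8); m=(np.hypot(x-C[0],y-C[1])<66)&(np.hypot(x-C[0],y-C[1])>42)&(z>52)&(z<68); print("pointer pts",m.sum(),P[m].mean(0).round(1) if m.sum() else 0)
E
```

```text
[ 533.5 -197.3  432.8] -87.51 [-0.37  0.22  0.76  1.61 -0.16  1.37 -1.12]
bar 4149 [ 539.6 -196.8  155.3] 155.4 (array([ 534.9, -197. ]), array([119.6,  18. ]), 2.9)
stand 4904 [ 536.3 -196.6   45.9] 45.7 (array([ 533.9, -196.9]), array([90.6, 80.2]), 2.6)
head (array([531.3, 223.4]), array([51.4, 50.8]), 69.2)
pointer pts 43 [542.6 248.2  57.9]
```

View pics/top2.png

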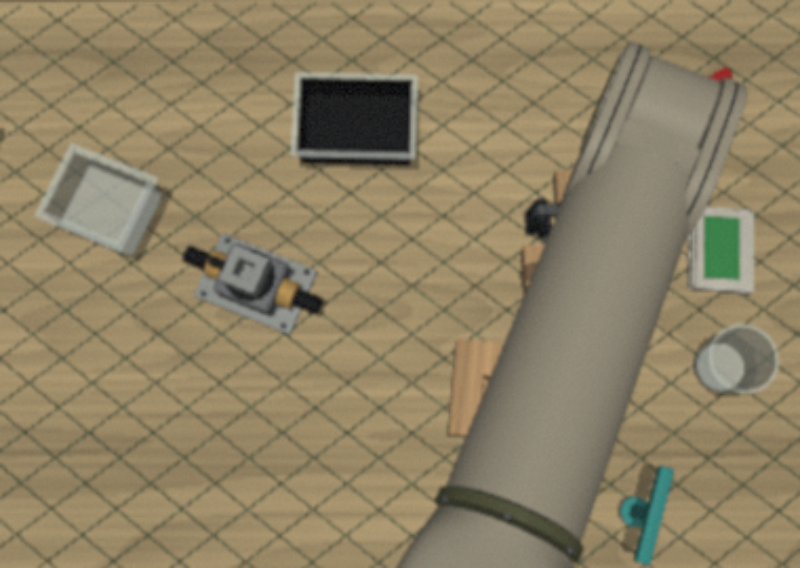

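```bash
python3 -c "
from plant import robot
print(robot.close_job())"
```

```text
the job is handed in; nothing more can be done
None
```

I took the steel key from the middle-sized stand and pushed it about 30 mm into the recess. I then turned the valve anticlockwise to its stop, put the key back in its stand and handed the job in at about 22.8 s. The interface gives no verdict, so what follows rests on my own checks.

- **Valve:** at the stop the pointer measured 68.2° against 68.1° for the pipes, and the wrist torque rose to 1.1 N m. After the key came out, the top camera measured the head at 69.2°. I take that 1° difference as camera noise.
- **Key:** the top of its bar is at 155.4 mm, the same as at the start, so it is fully down. The bar's centre is about 1 mm from the stand's centre, and the bar lies at 2.9° against 2.6° for the stand. I did not measure its tilt on its own; the bar's height and position agree with it standing upright.
- **Bystanders:** by eye in the last top view, the tray, punnet, cup and packets are where they were.
- **Gripper:** it is open and raised clear of everything. It stayed well above the valve throughout, and the force readings I saw never passed 5 N.

No check failed. The wrist view of the bar during alignment over the valve gave an unusable outline because the fingers were in it, so I relied on the picture and the grasp readings there.

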